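Press a guide bushing into a die shoe and clamp it

ROBOT

A 6-joint arm with a two-finger parallel gripper is mounted at the origin on the work surface. World frame = base frame: x ahead of the robot, y to its left, z up, the work surface at z = 0. Lengths are in m, angles in rad, forces in N, time in s.
With the tool pointing down it reaches from about 0.275 to 0.775 m from the base axis. Payload 14.6 kg.
Tool frame: the origin (TCP) lies on the centre line of the jaws, within the pads' length; the fingertips stand 8 mm ahead of it and the grasp point (between the pads) lies 11 mm behind it (robot.nose_length is the distance from the TCP to the fingertips, in m); z points along the fingers, y is the line along which they close (so a half turn about z gives the same grasp; the last joint's range is limited). The gripper opens to 85 mm and grips with 20 to 120 N. Pads are 22 mm wide; open, the fingers measure 114 mm over their backs; the gripper's body (76 mm by 85 mm) begins 54 mm behind the grasp point. The pads swing forward as they close: fully open they stand 13 mm farther back than shut.
Start: joints at [1.188, 0.263, -0.048, 1.259, 0, 1.415], TCP at [0.119, 0.511, 0.239] pointing down, gripper open.
Joint ranges: [-2.65, 2.65], [-0.89, 1.7], [-1.18, 1.37], [-2.13, 2.11], [-1.35, 1.29], [-3.14, 3.14]. Speed limits (rad/s): [1.89, 1.89, 2.57, 2.79, 3.14, 3.14].

INTERFACE

Orientations are given as a unit quaternion [x, y, z, w].
In Python, from workcell import readout, snapshot, get_calibration, finish_job, robot gives the robot as it stands. The module is installed in compiled form; this text tells all that it offers.
- The arm moves only by the tool play_rows, never from a script. Its argument "motion" is a list that holds one entry, the list of rows, each a list of 7 numbers: the opening, from -1 (shut) to 1 (fully open), then the shift along the world's x, y, z normalised to -1 to 1, where 1 is 0.2 m, then the turn, a rotation vector about the world's x, y, z normalised to -1 to 1, where 1 is 45 degrees. A call has exactly 10 rows; each row shifts and turns the commanded pose from where the row before left it; what a row does not reach is not made up. A row lasts 1/10 s, in which the tool goes at most 50 mm and 8.59 degrees, less where a joint would pass 70% of its speed; a pose out of reach is approached as far as the arm can. A call with a number of a shift or a turn outside -1 to 1 is refused whole. A call with a gripper value outside its range is refused whole. The fingers move at their own pace and stop on an object; the grip force is fixed at half the most. Time passes only in rows, so rows that do not move let the fingers close, or fill a call up. It gives the time, the measured TCP pose, the force, the opening and the grip force at its end, in the units of the state.
- readout.get_obs(): the state, without advancing time (a new reading comes with each control period).
- snapshot(name): name is "scene" or "top"; returns (picture, depth): 480x640x3 uint8, red, green, blue; 480x640 float32, m along the optical axis (not along the pixel's ray), 0 where there is no reading.
- get_calibration(name): a dict with "camera_matrix" (3x3 intrinsics, pixels), "rvec" (rotation vector, rad) and "tvec" (3), from world to camera coordinates, as OpenCV has them. Camera axes: x right, y down, z forward; pixel columns grow to the right and rows downward; lengths in m; the calibration is good to about 2 mm. A picture is of the moment at which its call begins. get_calibration takes no time and is no camera call.
- finish_job(): hands the job in; it is judged then, once.
The state is a dict: "t": time; "q": joint angles; "qvel": joint speeds; "joint_torque": joint torques, N m; "position": TCP position; "tool_rot": TCP orientation; "force": force on the tool from outside, world axes, zero at the start; "moment": the same for the moment, N m; "grip_width": opening from 0.0 (shut) to 1.0 (fully open); "gripper_force": force on a finger pad.
Only numpy, scipy, OpenCV 4.12 (cv2) and the standard library are available. Lean on these libraries where they do the work, as an engineer would, in place of code of your own. Each camera call takes 0.05 s, during which the arm holds its last target. There are 200 camera calls.

TASK

Fit the bronze guide bushing into the bore of the bright steel block in the die shoe, whose exact place has to be felt for, and press it down through the tight part until its shoulder sits fully home, flush on the block, never pushing with more than about four kilograms of force. Then swing the blue clamp by its red pin fully round to its stop, nose over the bushing's shoulder, and let go. Do not disturb the steel bushing and the spacer on the board.

Things in the scene. Friction and masses are not known exactly. Their poses are not given: they have to be found in the camera images.
- bushing: Bronze shouldered guide bushing, 0.4 kg, hole closed by a black plug, upright on the plywood board. Origin at the centre of its underside, z up its axis. From the foot up: body 30 mm across and 30 mm long, its first 2.5 mm tapering to 27.5 mm at the foot; shoulder 56 mm across, 30 to 36 mm above the origin; round neck 34 mm across from 36 to 66 mm, to be gripped.
- die_shoe: Worn grey steel slab, fixed, 180 mm (x) by 210 mm (y), 30 mm high. Origin at the centre of its underside, under the centre of its square 86 mm pocket. In the pocket stands a bright steel block 76 mm square with the bore. Home, the bushing's origin is 10 mm above this origin. A push of more than 40 N on the bushing or shoe is too much.
- pocket (a point): The pocket's centre, at the height of the block's flat top, 40 mm above the shoe's origin; axes as the shoe's. The bore, 31 mm across, is NOT exactly here: the block is locked off-centre, its axis anywhere within 3 mm along x and 3 mm along y: see the gap around it, or feel. The bushing enters freely for 8 mm, then is tight: 8 to 22 N to push it on, and it stays where left.
- clamp (a joint): Angle of the blue swing clamp on the shoe, on an upright pivot at x 0, y +78 mm of the shoe. 0 = shut, at its stop: nose along the shoe's -y over the bushing's shoulder, pin's arm along +y. Grows to 1.75 as it opens, anticlockwise from above (pin's arm towards the shoe's -x). Stiff, 0.06 N m, stays where left. Its underside is 48 mm above the shoe's origin, 2 mm over a shoulder that is home.
- clamp_pin (a point): A point on the axis of the clamp's upright red pin, 12 mm in diameter and 40 mm tall, 47 mm from the pivot; the point lies 30 mm above the bar's underside, 78 mm above the shoe's origin; the pin's top is 18 mm higher and the bar's upper face 22 mm lower.
- steel_bushing: Grey steel bushing of the same shape and size, standing on the board; leave it. Origin at the centre of its underside.
- spacer: Dark steel disc, 52 mm in diameter and 30 mm high, standing on the board; leave it. Origin at the centre of its underside.
- board: Plywood board, 310 mm (x) by 110 mm (y), 10 mm thick, fixed; the bronze bushing, the steel bushing and the spacer stand on it in a row along its x, 98 mm apart, in any order. Origin at the centre of its underside.
There are look-alikes about, which are no part of the job. There is more than one size of the bushing; the job needs the largest.

How it is judged:
By the outcome, as a careful person would: the job done as asked, in the order asked, and still so for the second after the job is handed in, with the robot touching nothing.
It also fails if it takes over 64 s, if anything falls off the work surface, if the arm or the gripper's body presses on something with over 40 N, if the wrist force passes 120 N, or if a joint passes its speed limit or range.

## Working session

There is one attempt and no reset: what is moved stays moved. The work goes in short steps, Python scripts to look and compute and a tool call to move; the robot and the scene stay as the last step left them, time stands still between calls to the robot, and variables do not carry over. Pictures are saved under pics/ and viewed, at most 10 in all, crops included, and the job is handed in when it is done.

Besides the shell and the picture viewer there is one more tool, called as name(argument=value, ...) on one line, values as JSON. play_rows: Moves the arm, as the interface text tells. Scaled input: -1 to 1 covers 0.2 m each way for a shift and 45 degrees each way for a turn. Its arguments: {"type":"object","properties":{"motion":{"type":"array","items":{"type":"array","items":{"type":"array","items":{"type":"number","minimum":-1,"maximum":1}}}}},"required":["motion"]}

```bash
mkdir -p pics; ls; python3 - <<'E'
from workcell import *
import cv2,numpy as np
o=readout.get_obs();print({k:np.round(v,3).tolist() for k,v in o.items()})
for n in("top","scene"):
    p,d=snapshot(n);cv2.imwrite(f"pics/{n}0.png",p[:,:,::-1]);np.savez(f"{n}0.npz",p=p,d=d)
    c=get_calibration(n);print(n,{k:np.round(v,3).tolist() for k,v in c.items()})
    R=cv2.Rodrigues(np.array(c['rvec'],float))[0];print(-R.T@np.array(c['tvec']).ravel())
E
```

```text
pics
{'t': 0.0, 'q': [1.188, 0.264, -0.049, 1.259, 0.0, 1.416], 'qvel': [-0.002, -0.0, 0.0, 0.001, 0.001, 0.0], 'joint_torque': [0.001, -63.76, 38.457, 0.014, -0.0, -0.0], 'position': [0.118, 0.511, 0.239], 'tool_rot': [0.114, 0.994, -0.001, -0.0], 'force': [-0.037, -0.358, -0.104], 'moment': [0.014, 0.002, 0.006], 'gripper_force': 0.0, 'grip_width': 1.001}
top {'camera_matrix': [[440.642, 0.0, 323.868], [0.0, 440.642, 243.642], [0.0, 0.0, 1.0]], 'rvec': [2.169, -2.2, 0.095], 'tvec': [-0.032, 0.508, 0.945]}
[ 0.43104764 -0.03107526  0.98250953]
scene {'camera_matrix': [[623.538, 0.0, 315.267], [0.0, 623.538, 243.103], [0.0, 0.0, 1.0]], 'rvec': [1.765, 1.467, -0.763], 'tvec': [-0.042, -0.24, 1.504]}
[ 1.35314956 -0.20644547  0.66989678]
```

View pics/top0.png

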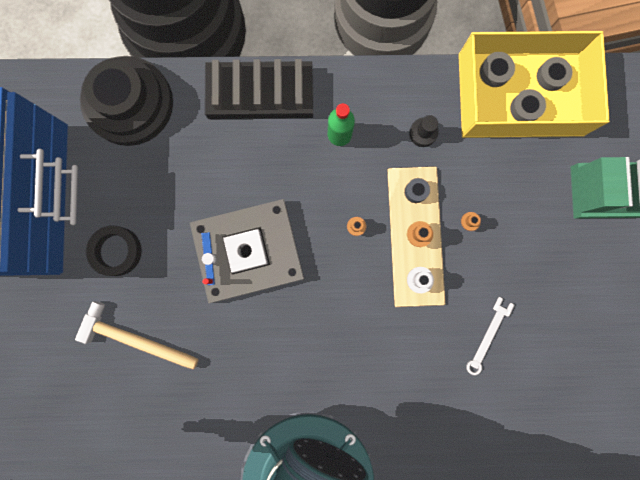

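View pics/scene0.png

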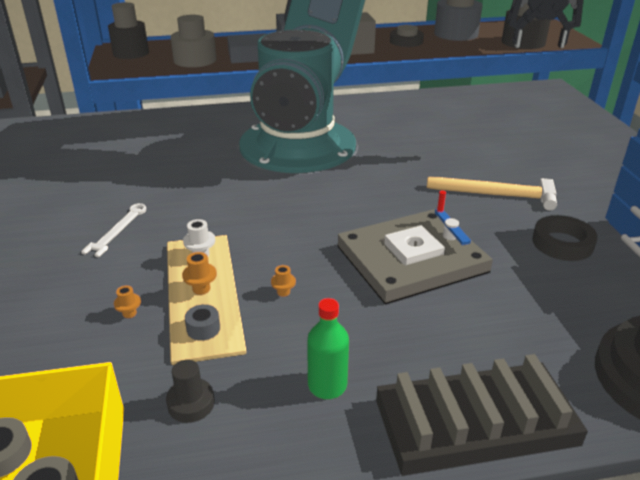

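```bash
cat > h.py <<'E'
import cv2,numpy as np
from workcell import *
def cal(n):
    c=get_calibration(n);return np.array(c['camera_matrix'],float),cv2.Rodrigues(np.array(c['rvec'],float))[0],np.array(c['tvec'],float).ravel()
def ray(n,uv,z):
    K,R,t=cal(n);uv=np.atleast_2d(uv).astype(float)
    d=np.c_[uv,np.ones(len(uv))]@np.linalg.inv(K).T@R;C=-R.T@t
    return C+d*((z-C[2])/d[:,2])[:,None]
def cont(m,lo=20):
    cs=cv2.findContours(m.astype(np.uint8),cv2.RETR_EXTERNAL,cv2.CHAIN_APPROX_NONE)[0]
    return [c for c in cs if cv2.contourArea(c)>lo]
E
python3 - <<'E'
from h import *
p=np.load('top0.npz')['p'];d=np.load('top0.npz')['d']
a=cv2.resize(p[150:320,380:490],None,fx=3.5,fy=3.5,interpolation=2);b=cv2.resize(p[195:310,185:305],None,fx=3.4,fy=3.4,interpolation=2)
im=np.zeros((595,800,3),np.uint8);im[:a.shape[0],:a.shape[1]]=a;im[:b.shape[0],390:390+b.shape[1]]=b
cv2.imwrite('pics/crop.png',im[:,:,::-1])
hsv=cv2.cvtColor(p,cv2.COLOR_RGB2HSV).astype(int);H,S,V=hsv[...,0],hsv[...,1],hsv[...,2]
def show(nm,m,z,box):
    M=np.zeros_like(m);x0,x1,y0,y1=box;M[y0:y1,x0:x1]=m[y0:y1,x0:x1]
    for c in cont(M):
        r=cv2.minAreaRect(ray('top',c[:,0],z)[:,:2].astype(np.float32)*1000)
        print(nm,cv2.boundingRect(c),'ctr',np.round(r[0],1),'size',np.round(r[1],1),'ang',round(r[2],1),'meanpx',np.round(cv2.minAreaRect(c)[0],1))
show('bronze',(H<16)&(S>140)&(V>90),.046,(330,500,150,320))
show('block',(S<40)&(V>200),.04,(215,300,215,290))
show('shoe',((S<60)&(V>85)&(abs(H-20)<25))|((S<40)&(V>200)),.03,(180,315,190,310))
show('board',(H>12)&(H<30)&(S>40)&(V>150),.01,(380,450,160,310))
show('blue',(H>100)&(H<125)&(S>150)&(V>80),.056,(190,225,220,300))
show('red',((H<6)|(H>174))&(S>180)&(V>90),.096,(190,225,260,300))
print(hsv[215,240],hsv[280,240],hsv[251,245],hsv[170,398],hsv[60,60])
E
```

```text
bronze (408, 222, 25, 25) ctr [ 523.5 -244.4] size [51.4 51.8] ang 88.3 meanpx [420. 234.]
bronze (348, 217, 18, 18) ctr [ 543.6 -108.9] size [36.4 36.7] ang 88.9 meanpx [356.5 225.5]
bronze (462, 212, 18, 19) ctr [ 550.1 -353.8] size [36.6 39. ] ang 87.8 meanpx [470.5 221. ]
block (224, 230, 42, 42) ctr [494.2 131.8] size [75.7 76.6] ang 13.4 meanpx [244.3 250.3]
shoe (189, 199, 115, 104) ctr [494.9 130.1] size [181.6 212. ] ang 13.5 meanpx [245.8 250.7]
board (387, 166, 58, 141) ctr [ 523.7 -242.2] size [310.4 112.3] ang 1.5 meanpx [415.6 236.5]
blue (206, 264, 8, 15) ctr [449.9 202. ] size [29.4 13. ] ang 5.5 meanpx [209.5 271.3]
blue (202, 233, 10, 20) ctr [510.5 208.8] size [42.1 15.1] ang 6.6 meanpx [206.5 242.6]
red (204, 279, 8, 5) ctr [429.8 195.8] size [14.1  8. ] ang 89.2 meanpx [207.5 281. ]
[ 17  31 146] [ 15  25 102] [48 33 39] [ 25  64 254] [117  23 113]
```

View pics/crop.png

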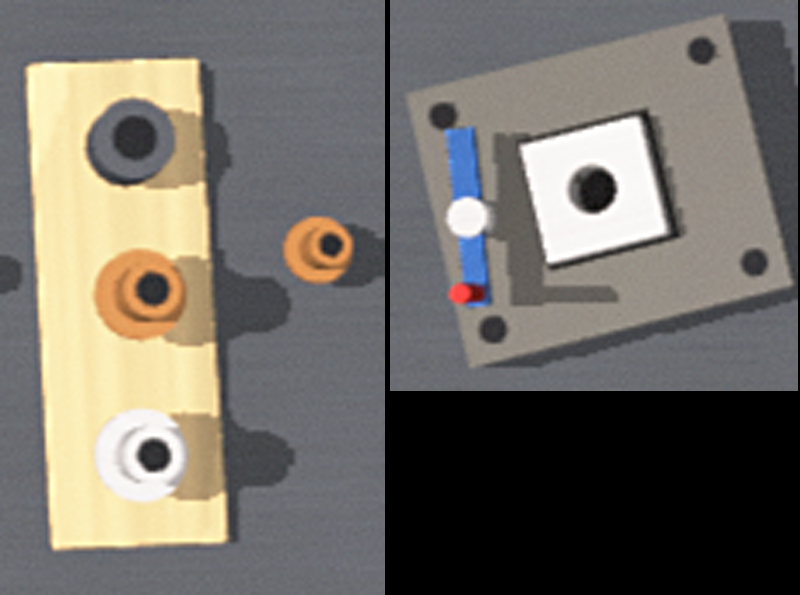

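Top view: three bronze bushings, at (420,234) on the board with a ~54 mm shoulder, and at (357,226) and (471,221) with ~38 mm shoulders. The first is the largest, on the board, so that's the job's. The crop confirms it sits between the dark spacer (418,190) and the light steel bushing (422,281). The shoe is yawed 13.5° and its block centre is about (0.494, 0.132). The pin is at (207,281) and the clamp is open ~1.55 rad.

play_rows(motion=[[[1,0.1,-0.1875,-0.01,0,0,0.0293],[1,0.1,-0.1875,-0.01,0,0,0.0293],[1,0.1,-0.1875,-0.01,0,0,0.0293],[1,0.1,-0.1875,-0.01,0,0,0.0293],[1,0.1,-0.1875,-0.01,0,0,0.0293],[1,0.1,-0.1875,-0.01,0,0,0.0293],[1,0.1,-0.1875,-0.01,0,0,0.0293],[1,0.1,-0.1875,-0.01,0,0,0.0293],[1,0.1,-0.1875,-0.01,0,0,0.0293],[1,0.1,-0.1875,-0.01,0,0,0.0293]]])

```text
t: 1.1
position: [0.3189, 0.1348, 0.2192]
tool_rot: [-0.002, 1.0, 0.0, 0.0]
force: [0.1, 1.8, -0.7]
grip_width: 1.002
gripper_force: 0.0
```

play_rows(motion=[[[1,0.1,-0.1875,-0.02,0,0,0],[1,0.1,-0.1875,-0.02,0,0,0],[1,0.1,-0.1875,-0.02,0,0,0],[1,0.1,-0.1875,-0.02,0,0,0],[1,0.1,-0.1875,-0.02,0,0,0],[1,0.1,-0.1875,-0.02,0,0,0],[1,0.1,-0.1875,-0.02,0,0,0],[1,0.1,-0.1875,-0.02,0,0,0],[1,0.1,-0.1875,-0.02,0,0,0],[1,0.1,-0.1875,-0.02,0,0,0]]])

```text
t: 2.1
position: [0.519, -0.2402, 0.1788]
tool_rot: [-0.001, 1.0, 0.0, -0.0]
force: [0.7, 0.2, 0.2]
grip_width: 1.002
gripper_force: 0.0
```

```bash
cat > o.py <<'E'
from workcell import *
import numpy as np
from scipy.spatial.transform import Rotation as R
o=readout.get_obs();r=R.from_quat(o['tool_rot']).as_matrix()
print({k:np.round(o[k],4).tolist() for k in('t','q','position','force','moment','grip_width','gripper_force')},'y-axis yaw',np.degrees(np.arctan2(r[1,1],r[0,1])),'z',r[:,2].round(4))
E
python3 o.py
```

```text
{'t': 2.1, 'q': [-0.576, 0.3672, -0.0593, 1.1448, 0.0, -0.578], 'position': [0.519, -0.2402, 0.1788], 'force': [0.7486, 0.1711, 0.198], 'moment': [-0.0186, -0.01, -0.0227], 'grip_width': 1.0016, 'gripper_force': 0.0} y-axis yaw 90.1175248855033 z [-4.e-04  3.e-04 -1.e+00]
```

play_rows(motion=[[[1,0.0225,-0.0165,-0.066,0,0,0],[1,0,0,-0.066,0,0,0],[1,0,0,-0.066,0,0,0],[1,0,0,-0.066,0,0,0],[1,0,0,-0.066,0,0,0],[1,0,0,-0.066,0,0,0],[1,0,0,-0.066,0,0,0],[1,0,0,-0.066,0,0,0],[1,0,0,-0.066,0,0,0],[1,0,0,0,0,0,0]]])

```text
t: 3.1
position: [0.5219, -0.2408, 0.0588]
tool_rot: [-0.001, 1.0, 0.001, -0.001]
force: [-0.4, -0.5, 0.5]
grip_width: 1.002
gripper_force: 0.0
```

play_rows(motion=[[[-1,0,0,0,0,0,0],[-1,0,0,0,0,0,0],[-1,0,0,0,0,0,0],[-1,0,0,0,0,0,0],[-1,0,0,0,0,0,0],[-1,0,0,0,0,0,0],[-1,0,0,0,0,0,0],[-1,0,0,0,0,0,0],[-1,0,0,0,0,0,0],[-1,0,0,0,0,0,0]]])

```text
t: 4.1
position: [0.5235, -0.2422, 0.0613]
tool_rot: [-0.001, 1.0, -0.0, 0.001]
force: [0.1, -0.6, 5.8]
grip_width: 0.379
gripper_force: 58.2
```

```bash
python3 o.py
```

```text
{'t': 4.1, 'q': [-0.5745, 0.4584, -0.2531, 0.8578, -0.0001, -0.5768], 'position': [0.5235, -0.2422, 0.0613], 'force': [0.094, -0.6266, 5.7627], 'moment': [0.0007, 0.093, 0.0062], 'grip_width': 0.3794, 'gripper_force': 58.1661} y-axis yaw 90.1305209223752 z [ 1.2e-03 -9.0e-04 -1.0e+00]
```

play_rows(motion=[[[-1,0,0,0.05,0,0,0],[-1,0,0,0.1,0,0,0],[-1,0,0,0.1,0,0,0],[-1,0,0,0.1,0,0,0],[-1,0,0,0.1,0,0,0],[-1,0,0,0,0,0,0],[-1,-0.01,0.1,0,0,0,0],[-1,-0.01,0.15,0,0,0,0],[-1,-0.01,0.15,0,0,0,0],[-1,-0.01,0.15,0,0,0,0]]])

```text
t: 5.1
position: [0.514, -0.1299, 0.1493]
tool_rot: [-0.001, 1.0, 0.0, -0.001]
force: [-0.1, 0.5, -4.7]
grip_width: 0.377
gripper_force: 59.6
```

play_rows(motion=[[[-1,-0.01,0.15,0,0,0,0],[-1,-0.01,0.15,0,0,0,0],[-1,-0.02,0.2,0,0,0,0],[-1,-0.02,0.2,0,0,0,0],[-1,-0.02,0.2,0,0,0,0],[-1,-0.025,0.2,0,0,0,0],[-1,0,0.15,0,0,0,0],[-1,0,0.07,0,0,0,0],[-1,0,0,0,0,0,0],[-1,0,0,0,0,0,0]]])

```text
t: 6.1
position: [0.4936, 0.1319, 0.1499]
tool_rot: [-0.001, 1.0, -0.0, -0.001]
force: [0.3, 0.6, -4.3]
grip_width: 0.38
gripper_force: 59.9
```

```bash
python3 o.py; python3 - <<'E'
from h import *
ims=[]
for n in("top","scene"):
    p,d=snapshot(n);np.savez(f"{n}1.npz",p=p,d=d);ims.append(p)
a=cv2.resize(ims[0][190:320,180:310],(400,400));b=cv2.resize(ims[1][120:310,310:500],(400,400))
cv2.imwrite("pics/c1.png",np.hstack([a,b])[:,:,::-1])
E
```

```text
{'t': 6.1, 'q': [0.1016, 0.2851, -0.2675, 1.0193, -0.0003, 0.0989], 'position': [0.4936, 0.1319, 0.1499], 'force': [0.2712, 0.5534, -4.2719], 'moment': [-0.073, 0.0558, 0.0221], 'grip_width': 0.3799, 'gripper_force': 59.9367} y-axis yaw 90.15730674665635 z [-1.e-03 -4.e-04 -1.e+00]
```

View pics/c1.png

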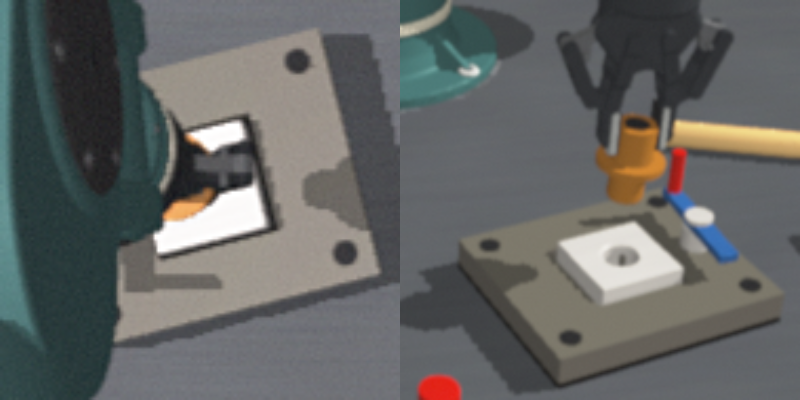

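```bash
python3 - <<'E'
from h import *
p0=np.load('scene0.npz')['p'];p1=np.load('scene1.npz')['p']
h=lambda p:[x.astype(int) for x in cv2.split(cv2.cvtColor(p,cv2.COLOR_RGB2HSV))]
H,S,V=h(p0)
m=(S<40)&(V>170);M=np.zeros_like(m);M[215:275,375:455]=m[215:275,375:455]
for c in cont(M,100):
    r=cv2.minAreaRect(ray('scene',cv2.convexHull(c)[:,0],.04)[:,:2].astype(np.float32)*1000);print('block',cv2.boundingRect(c),r)
H,S,V=h(p1);m=(H<20)&(S>130)&(V>60);M=np.zeros_like(m);M[165:220,395:450]=m[165:220,395:450]
C=np.array([1.35315,-.20645]);v=np.array([.494,.132])-C;v/=np.linalg.norm(v);e=np.array([v[1],-v[0]]);print('e',e)
for y in range(170,220,2):
    x=np.where(M[y])[0]
    if len(x):
        P=ray('scene',[[(x[0]+x[-1])/2,y]],.11)[0,:2]; # direction only
        w=P-C;s=C+w*(np.dot(np.array([.494,.132])-C,v)/np.dot(w,v))
        print(y,x[0],x[-1],'lateral off from (494.2,131.8) mm',round(1000*np.dot(s-[.4942,.1318],e),2))
E
```

```text
block (386, 226, 58, 38) ((505.97613525390625, 126.62126922607422), (92.17341613769531, 82.53591918945312), 12.495083808898926)
e [0.36652168 0.93040951]
176 416 428 lateral off from (494.2,131.8) mm -0.84
178 415 431 lateral off from (494.2,131.8) mm 1.14
180 415 432 lateral off from (494.2,131.8) mm 2.32
182 415 432 lateral off from (494.2,131.8) mm 2.68
184 415 432 lateral off from (494.2,131.8) mm 3.05
186 415 431 lateral off from (494.2,131.8) mm 2.6
188 414 431 lateral off from (494.2,131.8) mm 2.15
190 405 444 lateral off from (494.2,131.8) mm 5.81
192 404 445 lateral off from (494.2,131.8) mm 6.18
194 404 445 lateral off from (494.2,131.8) mm 6.56
196 404 445 lateral off from (494.2,131.8) mm 6.94
198 404 444 lateral off from (494.2,131.8) mm 6.5
200 406 444 lateral off from (494.2,131.8) mm 8.54
202 409 444 lateral off from (494.2,131.8) mm 11.41
204 410 443 lateral off from (494.2,131.8) mm 11.81
206 409 443 lateral off from (494.2,131.8) mm 11.37
208 409 443 lateral off from (494.2,131.8) mm 11.76
210 409 425 lateral off from (494.2,131.8) mm -2.95
212 409 424 lateral off from (494.2,131.8) mm -3.43
214 411 423 lateral off from (494.2,131.8) mm -2.22
216 416 421 lateral off from (494.2,131.8) mm 0.7
```

play_rows(motion=[[[-1,0,0,-0.04,0,0,0],[-1,0,0,-0.04,0,0,0],[-1,0,0,-0.04,0,0,0],[-1,0,0,-0.04,0,0,0],[-1,0,0,-0.04,0,0,0],[-1,0,0,-0.04,0,0,0],[-1,0,0,-0.03,0,0,0],[-1,0,0,0,0,0,0],[-1,0,0,0,0,0,0],[-1,0,0,0,0,0,0]]])

```text
t: 7.2
position: [0.4943, 0.1322, 0.0968]
tool_rot: [-0.001, 1.0, 0.0, 0.0]
force: [0.1, 0.5, -4.2]
grip_width: 0.383
gripper_force: 59.9
```

```bash
python3 o.py; python3 - <<'E'
from h import *
p,d=snapshot("scene");np.savez("scene2.npz",p=p,d=d)
p0=np.load('scene0.npz')['p']
f=lambda p:cv2.resize(p[185:275,375:465],(400,400),interpolation=2)
cv2.imwrite("pics/c2.png",np.hstack([f(p0),f(p)])[:,:,::-1])
K,R,t=cal('scene')
def pr(P): return cv2.projectPoints(np.float64(P),R,t,K,None)[0][:,0]
# expected block-top corners and bore centre from the top camera estimate
c,s=np.cos(np.radians(13.4)),np.sin(np.radians(13.4))
P=[[.4942+c*a-s*b,.1318+s*a+c*b,.04] for a,b in((.038,.038),(.038,-.038),(-.038,-.038),(-.038,.038),(0,0))]
uv=pr(P);print('expected px',uv.round(1).tolist(),'crop',((uv-[375,185])*400/90).round().tolist())
q=readout.get_obs()['position'];x,y,z=q
print('expected shoulder ctr/foot crop',((pr([[x,y,z-.05+.036],[x,y,z-.05+.03],[x,y,z-.05]])-[375,185])*400/90).round().tolist())
E
```

```text
{'t': 7.2, 'q': [0.1019, 0.3286, -0.362, 0.8797, -0.0, 0.0996], 'position': [0.4943, 0.1322, 0.0968], 'force': [0.1271, 0.5014, -4.1559], 'moment': [0.0564, -0.0253, -0.0081], 'grip_width': 0.3834, 'gripper_force': 59.9306} y-axis yaw 90.13399160179853 z [ 5.e-04  0.e+00 -1.e+00]
expected px [[445.7, 245.5], [408.0, 256.0], [386.2, 233.1], [422.5, 223.6], [415.5, 239.2]] crop [[314.0, 269.0], [147.0, 316.0], [50.0, 214.0], [211.0, 172.0], [180.0, 241.0]]
expected shoulder ctr/foot crop [[191.0, 151.0], [190.0, 164.0], [183.0, 227.0]]
```

View pics/c2.png

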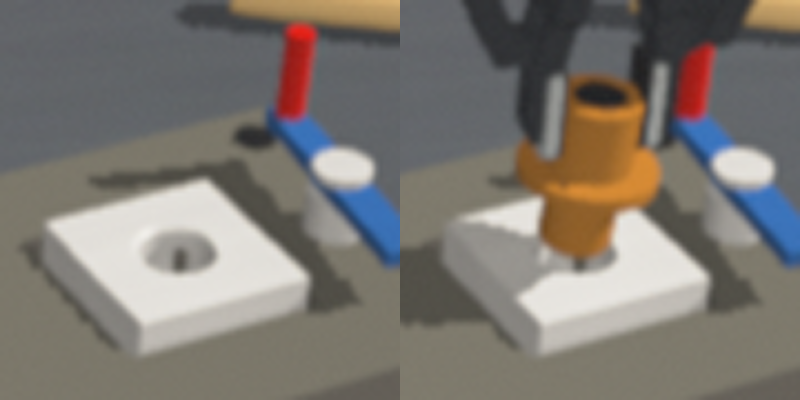

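play_rows(motion=[[[-1,0,0,-0.006,0,0,0],[-1,0,0,-0.006,0,0,0],[-1,0,0,-0.006,0,0,0],[-1,0,0,-0.006,0,0,0],[-1,0,0,-0.006,0,0,0],[-1,0,0,-0.004,0,0,0],[-1,0,0,-0.003,0,0,0],[-1,0,0,0,0,0,0],[-1,0,0,0,0,0,0],[-1,0,0,0,0,0,0]]])

```text
t: 8.25
position: [0.4941, 0.1322, 0.0891]
tool_rot: [-0.001, 1.0, -0.0, -0.0]
force: [-0.8, -0.5, -3.7]
grip_width: 0.381
gripper_force: 59.9
```

play_rows(motion=[[[-1,0,0,-0.002,0,0,0],[-1,0,0,-0.002,0,0,0],[-1,0,0,-0.002,0,0,0],[-1,0,0,0,0,0,0],[-1,0,0,0,0,0,0],[-1,0,0,0,0,0,0],[-1,0,0,0,0,0,0],[-1,0,0,0,0,0,0],[-1,0,0,0,0,0,0],[-1,0,0,0,0,0,0]]])

```text
t: 9.25
position: [0.4941, 0.1322, 0.0879]
tool_rot: [-0.001, 1.0, 0.0, 0.0]
force: [-0.7, 2.4, -2.5]
grip_width: 0.38
gripper_force: 59.8
```

play_rows(motion=[[[-1,0,0.002,0,0,0,0],[-1,0,0,-0.002,0,0,0],[-1,0,0,-0.002,0,0,0],[-1,0,0,-0.002,0,0,0],[-1,0,0,0,0,0,0],[-1,0,0,0,0,0,0],[-1,0,0,0,0,0,0],[-1,0,0,0,0,0,0],[-1,0,0,0,0,0,0],[-1,0,0,0,0,0,0]]])

```text
t: 10.25
position: [0.494, 0.1326, 0.0866]
tool_rot: [-0.001, 1.0, 0.0, -0.0]
force: [-0.1, 3.1, -4.8]
grip_width: 0.383
gripper_force: 59.2
```

play_rows(motion=[[[-1,0,0.003,0,0,0,0],[-1,0,0.002,0,0,0,0],[-1,0,0,-0.003,0,0,0],[-1,0,0,-0.003,0,0,0],[-1,0,0,-0.003,0,0,0],[-1,0,0,0,0,0,0],[-1,0,0,0,0,0,0],[-1,0,0,0,0,0,0],[-1,0,0,0,0,0,0],[-1,0,0,0,0,0,0]]])

```text
t: 11.25
position: [0.4941, 0.1335, 0.0849]
tool_rot: [-0.001, 1.0, -0.0, -0.0]
force: [-0.4, -0.8, -4.2]
grip_width: 0.38
gripper_force: 59.9
```

play_rows(motion=[[[-1,0,0,-0.003,0,0,0],[-1,0,0,-0.003,0,0,0],[-1,0,0,-0.003,0,0,0],[-1,0,0,-0.003,0,0,0],[-1,0,0,-0.003,0,0,0],[-1,0,0,0,0,0,0],[-1,0,0,0,0,0,0],[-1,0,0,0,0,0,0],[-1,0,0,0,0,0,0],[-1,0,0,0,0,0,0]]])

```text
t: 12.25
position: [0.4941, 0.1335, 0.0819]
tool_rot: [-0.001, 1.0, -0.0, 0.0]
force: [-0.8, -1.4, -4.5]
grip_width: 0.377
gripper_force: 60.0
```

play_rows(motion=[[[-1,0,0,-0.002,0,0,0],[-1,0,0,-0.002,0,0,0],[-1,0,0,-0.002,0,0,0],[-1,0,0,-0.002,0,0,0],[-1,0,0,-0.002,0,0,0],[-1,0,0,0,0,0,0],[-1,0,0,0,0,0,0],[-1,0,0,0,0,0,0],[-1,0,0,0,0,0,0],[-1,0,0,0,0,0,0]]])

```text
t: 13.25
position: [0.4941, 0.1335, 0.0799]
tool_rot: [-0.001, 1.0, -0.0, -0.0]
force: [-1.2, -1.0, -4.7]
grip_width: 0.376
gripper_force: 60.0
```

play_rows(motion=[[[-1,0,0,-0.002,0,0,0],[-1,0,0,-0.002,0,0,0],[-1,0,0,-0.002,0,0,0],[-1,0,0,-0.002,0,0,0],[-1,0,0,-0.002,0,0,0],[-1,0,0,0,0,0,0],[-1,0,0,0,0,0,0],[-1,0,0,0,0,0,0],[-1,0,0,0,0,0,0],[-1,0,0,0,0,0,0]]])

```text
t: 14.25
position: [0.4941, 0.1335, 0.0779]
tool_rot: [-0.001, 1.0, -0.0, 0.0]
force: [-1.6, -2.1, -1.1]
grip_width: 0.378
gripper_force: 60.3
```

play_rows(motion=[[[-1,-0.0015,-0.0015,0,0,0,0],[-1,0,0,-0.002,0,0,0],[-1,0,0,-0.002,0,0,0],[-1,0,0,-0.002,0,0,0],[-1,0,0,-0.002,0,0,0],[-1,0,0,0,0,0,0],[-1,0,0,0,0,0,0],[-1,0,0,0,0,0,0],[-1,0,0,0,0,0,0],[-1,0,0,0,0,0,0]]])

```text
t: 15.25
position: [0.494, 0.1333, 0.0764]
tool_rot: [-0.001, 1.0, 0.0, 0.0]
force: [-1.1, -0.6, 5.8]
grip_width: 0.378
gripper_force: 61.1
```

play_rows(motion=[[[-1,0,0,-0.002,0,0,0],[-1,0,0,-0.002,0,0,0],[-1,0,0,-0.002,0,0,0],[-1,0,0,-0.002,0,0,0],[-1,0,0,-0.002,0,0,0],[-1,0,0,-0.002,0,0,0],[-1,0,0,-0.002,0,0,0],[-1,0,0,-0.002,0,0,0],[-1,0,0,0,0,0,0],[-1,0,0,0,0,0,0]]])

```text
t: 16.25
position: [0.4939, 0.1332, 0.0732]
tool_rot: [-0.001, 1.0, -0.0, 0.0]
force: [-0.2, -1.0, 5.1]
grip_width: 0.379
gripper_force: 61.2
```

play_rows(motion=[[[-1,0,0,-0.003,0,0,0],[-1,0,0,-0.003,0,0,0],[-1,0,0,-0.003,0,0,0],[-1,0,0,-0.003,0,0,0],[-1,0,0,-0.003,0,0,0],[-1,0,0,-0.003,0,0,0],[-1,0,0,-0.003,0,0,0],[-1,0,0,-0.003,0,0,0],[-1,0,0,-0.003,0,0,0],[-1,0,0,-0.003,0,0,0]]])

```text
t: 17.25
position: [0.4941, 0.133, 0.0676]
tool_rot: [-0.001, 1.0, -0.0, 0.0]
force: [-3.4, -4.6, 14.2]
grip_width: 0.376
gripper_force: 62.0
```

play_rows(motion=[[[-1,0,0,-0.002,0,0,0],[-1,0,0,-0.002,0,0,0],[-1,0,0,-0.002,0,0,0],[-1,0,0,-0.002,0,0,0],[-1,0,0,-0.002,0,0,0],[-1,0,0,-0.002,0,0,0],[-1,0,0,-0.002,0,0,0],[-1,0,0,-0.002,0,0,0],[-1,0,0,-0.002,0,0,0],[-1,0,0,-0.002,0,0,0]]])

```text
t: 18.25
position: [0.4941, 0.1329, 0.0638]
tool_rot: [-0.001, 1.0, -0.0, 0.001]
force: [-3.9, -4.8, 18.3]
grip_width: 0.381
gripper_force: 62.3
```

play_rows(motion=[[[-1,-0.002,-0.003,0,0,0,0],[-1,-0.001,-0.002,0,0,0,0],[-1,0,0,-0.002,0,0,0],[-1,0,0,-0.002,0,0,0],[-1,0,0,-0.002,0,0,0],[-1,0,0,-0.002,0,0,0],[-1,0,0,-0.002,0,0,0],[-1,0,0,0,0,0,0],[-1,0,0,0,0,0,0],[-1,0,0,0,0,0,0]]])

```text
t: 19.25
position: [0.4939, 0.1325, 0.0621]
tool_rot: [-0.001, 1.0, 0.0, 0.001]
force: [-3.4, -0.8, 18.6]
grip_width: 0.381
gripper_force: 60.9
```

play_rows(motion=[[[-1,-0.003,0,0,0,0,0],[-1,0,0,-0.002,0,0,0],[-1,0,0,-0.002,0,0,0],[-1,0,0,-0.002,0,0,0],[-1,0,0,-0.002,0,0,0],[-1,0,0,-0.002,0,0,0],[-1,0,0,0,0,0,0],[-1,0,0,0,0,0,0],[-1,0,0,0,0,0,0],[-1,0,0,0,0,0,0]]])

```text
t: 20.25
position: [0.4936, 0.1315, 0.0603]
tool_rot: [-0.001, 1.0, -0.001, 0.001]
force: [-2.6, -7.3, 22.5]
grip_width: 0.375
gripper_force: 59.1
```

```bash
python3 o.py; python3 - <<'E'
from h import *
p,d=snapshot("scene")
f=lambda p:cv2.resize(p[185:275,375:465],(590,590),interpolation=2)
cv2.imwrite("pics/c3.png",f(p)[:,:,::-1])
E
```

```text
{'t': 20.25, 'q': [0.1018, 0.3631, -0.4241, 0.7811, -0.0018, 0.1001], 'position': [0.4936, 0.1315, 0.0603], 'force': [-2.6201, -7.2743, 22.4928], 'moment': [-1.375, 0.511, -0.0744], 'grip_width': 0.375, 'gripper_force': 59.0561} y-axis yaw 90.0994681253767 z [ 0.0027 -0.0016 -1.    ]
```

View pics/c3.png

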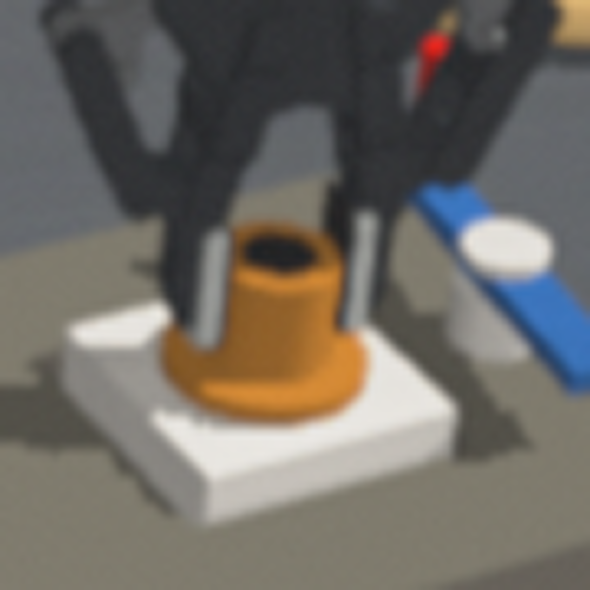

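play_rows(motion=[[[-1,-0.001,-0.003,0,0,0,0],[-1,-0.001,-0.003,0,0,0,0],[-1,0,0,0,0,0,0],[-1,0,0,0,0,0,0],[-1,0,0,-0.001,0,0,0],[-1,0,0,-0.001,0,0,0],[-1,0,0,0,0,0,0],[-1,0,0,0,0,0,0],[-1,0,0,0,0,0,0],[-1,0,0,0,0,0,0]]])

```text
t: 21.3
position: [0.4936, 0.1313, 0.0602]
tool_rot: [-0.001, 1.0, 0.0, 0.002]
force: [-2.1, -1.5, 24.7]
grip_width: 0.377
gripper_force: 59.3
```

```bash
python3 o.py
```

```text
{'t': 21.3, 'q': [0.1001, 0.3623, -0.4258, 0.779, 0.0003, 0.0978], 'position': [0.4936, 0.1313, 0.0602], 'force': [-2.1015, -1.4862, 24.7119], 'moment': [0.1447, 0.3676, -0.0222], 'grip_width': 0.3765, 'gripper_force': 59.2537} y-axis yaw 90.13026661717095 z [ 3.6e-03  7.0e-04 -1.0e+00]
```

play_rows(motion=[[[-1,0,0,-0.001,0,0,0],[-1,0,0,-0.001,0,0,0],[-1,0,0,-0.001,0,0,0],[-1,0,0,0,0,0,0],[-1,0,0,0,0,0,0],[-1,0,0,0,0,0,0],[-1,0,0,0,0,0,0],[-1,0,0,0,0,0,0],[-1,0,0,0,0,0,0],[-1,0,0,0,0,0,0]]])

```text
t: 22.3
position: [0.4937, 0.1313, 0.06]
tool_rot: [-0.001, 1.0, 0.0, 0.002]
force: [-4.2, -1.9, 33.0]
grip_width: 0.378
gripper_force: 59.9
```

```bash
python3 o.py; python3 - <<'E'
from h import *
p,d=snapshot("scene");np.savez("scene3.npz",p=p,d=d)
C=cal('scene')
o=readout.get_obs()['position'];K,R,t=C
pr=lambda P:cv2.projectPoints(np.float64(P),R,t,K,None)[0][:,0].round(1).tolist()
print('exp neck top home',pr([[.4937,.132,.076]]),'2mm up',pr([[.4937,.132,.078]]),'shoulder',pr([[.4937,.132,.046],[.4937,.132,.040]]))
H,S,V=[x.astype(int) for x in cv2.split(cv2.cvtColor(p,cv2.COLOR_RGB2HSV))]
x0=417
for x in(413,416,418,420):
    print(x,[(int(y),int(H[y,x]),int(S[y,x]),int(V[y,x])) for y in range(214,256,1) if 215<y<230 or y>240])
E
```

```text
{'t': 22.3, 'q': [0.1001, 0.3624, -0.4263, 0.778, 0.0003, 0.0978], 'position': [0.4937, 0.1313, 0.06], 'force': [-4.185, -1.8541, 33.0237], 'moment': [0.1872, 0.8438, 0.0258], 'grip_width': 0.3779, 'gripper_force': 59.9242} y-axis yaw 90.1320739992885 z [ 4.1e-03  7.0e-04 -1.0e+00]
exp neck top home [[417.4, 222.0]] 2mm up [[417.5, 221.1]] shoulder [[415.8, 236.3], [415.5, 239.1]]
413 [(216, 22, 36, 128), (217, 21, 40, 128), (218, 18, 68, 128), (219, 16, 122, 128), (220, 16, 157, 114), (221, 14, 142, 79), (222, 7, 50, 46), (223, 110, 21, 37), (224, 6, 30, 43), (225, 15, 128, 78), (226, 16, 173, 133), (227, 16, 188, 178), (228, 16, 189, 182), (229, 16, 183, 153), (241, 16, 180, 143), (242, 16, 180, 149), (243, 16, 188, 178), (244, 16, 193, 206), (245, 16, 193, 210), (246, 16, 192, 198), (247, 16, 191, 170), (248, 15, 164, 149), (249, 14, 82, 156), (250, 18, 28, 200), (251, 19, 9, 230), (252, 23, 9, 233), (253, 23, 9, 232), (254, 21, 8, 232), (255, 19, 9, 227)]
416 [(216, 23, 36, 127), (217, 21, 40, 126), (218, 17, 73, 129), (219, 15, 131, 128), (220, 16, 155, 107), (221, 14, 100, 61),
[... 951 characters left out ...]
 38, 201), (251, 19, 9, 230), (252, 21, 8, 233), (253, 19, 9, 232), (254, 20, 10, 225), (255, 21, 16, 209)]
420 [(216, 23, 34, 127), (217, 23, 36, 127), (218, 19, 50, 128), (219, 16, 91, 129), (220, 15, 140, 122), (221, 15, 152, 97), (222, 12, 97, 58), (223, 165, 13, 38), (224, 100, 21, 37), (225, 12, 65, 51), (226, 15, 148, 105), (227, 16, 179, 168), (228, 16, 190, 201), (229, 16, 188, 187), (241, 16, 185, 164), (242, 16, 186, 173), (243, 16, 190, 191), (244, 16, 192, 208), (245, 16, 193, 211), (246, 16, 192, 202), (247, 16, 189, 179), (248, 15, 163, 158), (249, 14, 88, 177), (250, 17, 38, 216), (251, 23, 9, 231), (252, 17, 8, 233), (253, 23, 9, 228), (254, 24, 12, 216), (255, 18, 17, 199)]
```

```bash
python3 - <<'E'
from h import *
f=np.load('scene3.npz');p,d=f['p'],f['d']
H,S,V=[x.astype(int) for x in cv2.split(cv2.cvtColor(p,cv2.COLOR_RGB2HSV))]
K,R,t=cal('scene')
v,u=np.mgrid[:480,:640];X=(np.stack([(u-K[0,2])/K[0,0],(v-K[1,2])/K[1,1],np.ones_like(u)],-1)*d[...,None]-t)@R
Z=X[...,2]*1000
print('col417 Z');print([(y,round(float(Z[y,417]),1),round(float(X[y,417,0]),3),round(float(X[y,417,1]),3)) for y in range(216,266)])
b=(S<30)&(V>215);b[:225]=0;b[275:]=0;b[:,:385]=0;b[:,448:]=0
b=cv2.erode(b.astype(np.uint8),np.ones((3,3)))>0;print('block Z',np.median(Z[b]),Z[b].std(),b.sum())
f0=np.load('scene0.npz');Xd=(np.stack([(u-K[0,2])/K[0,0],(v-K[1,2])/K[1,1],np.ones_like(u)],-1)*f0['d'][...,None]-t)@R
# reference: bronze bushing on the board in scene0, col 200
print([(y,round(float(Xd[y,200,2]*1000),1)) for y in range(250,300)])
E
```

```text
col417 Z
[(216, 26.3, 0.401, 0.166), (217, 25.8, 0.404, 0.165), (218, 27.6, 0.41, 0.163), (219, 74.8, 0.483, 0.135), (220, 72.5, 0.482, 0.135), (221, 73.4, 0.487, 0.134), (222, 75.1, 0.492, 0.132), (223, 74.8, 0.495, 0.131), (224, 74.3, 0.497, 0.13), (225, 75.1, 0.501, 0.129), (226, 75.6, 0.505, 0.128), (227, 74.2, 0.506, 0.127), (228, 73.0, 0.507, 0.127), (229, 75.7, 0.514, 0.125), (230, 73.7, 0.514, 0.125), (231, 69.9, 0.512, 0.126), (232, 67.4, 0.511, 0.126), (233, 66.3, 0.512, 0.126), (234, 63.9, 0.512, 0.126), (235, 64.2, 0.516, 0.125), (236, 59.8, 0.512, 0.127), (237, 59.0, 0.514, 0.126), (238, 56.5, 0.514, 0.127), (239, 55.1, 0.515, 0.126), (240, 53.0, 0.515, 0.127), (241, 51.1, 0.515, 0.127), (242, 47.1, 0.512, 0.128), (243, 45.8, 0.514, 0.128), (244, 44.9, 0.515, 0.127), (245, 44.3, 0.517, 0.127), (246, 43.5, 0.519, 0.126), (247, 44.0, 0.523, 0.125), (248, 43.3, 0.525, 0.124), (249, 40.9, 0.524, 0.125), (250, 41.6, 0.528, 0.123), (251, 37.9, 0.526, 0.124), (252, 39.5, 0.531, 0.123), (253, 36.1, 0.529, 0.123), (254, 36.0, 0.532, 0.123), (255, 37.4, 0.537, 0.121), (256, 34.1, 
[... 250 characters left out ...]
117)]
block Z 37.81886664490371 1.069763170898078 129
[(250, 39.1), (251, 28.0), (252, 73.7), (253, 73.6), (254, 76.4), (255, 74.6), (256, 74.7), (257, 72.7), (258, 72.9), (259, 74.7), (260, 74.9), (261, 71.6), (262, 74.0), (263, 74.1), (264, 71.8), (265, 70.6), (266, 68.8), (267, 67.9), (268, 66.6), (269, 63.3), (270, 60.6), (271, 59.2), (272, 57.8), (273, 55.1), (274, 54.7), (275, 50.1), (276, 50.4), (277, 47.7), (278, 45.0), (279, 46.7), (280, 42.1), (281, 45.3), (282, 45.0), (283, 43.1), (284, 40.9), (285, 41.7), (286, 39.3), (287, 26.4), (288, 22.4), (289, 21.1), (290, 21.2), (291, 17.6), (292, 669.9), (293, 13.4), (294, 10.5), (295, 9.0), (296, 8.7), (297, 9.1), (298, 9.0), (299, 9.8)]
```

```bash
cat > z.py <<'E'
from h import *
K,R,t=cal('scene');v,u=np.mgrid[:480,:640]
A=[]
for i in range(4):
    p,d=snapshot('scene');A.append((np.stack([(u-K[0,2])/K[0,0],(v-K[1,2])/K[1,1],np.ones_like(u)],-1)*d[...,None]-t)@R)
X=np.mean(A,0);Z=X[...,2]*1000
H,S,V=[x.astype(int) for x in cv2.split(cv2.cvtColor(p,cv2.COLOR_RGB2HSV))]
b=(S<30)&(V>215);b[:225]=0;b[275:]=0;b[:,:385]=0;b[:,448:]=0
b=cv2.erode(b.astype(np.uint8),np.ones((3,3)))>0
G=np.c_[X[b][:,:2]-[.494,.132],np.ones(b.sum())];k=np.linalg.lstsq(G,Z[b],rcond=None)[0];print('block fit',k,Z[b].mean(),b.sum())
n=(u-416.5)**2/8**2+(v-223.6)**2/4.0**2<.8
print('neck top',Z[n].mean(),Z[n].std()/n.sum()**.5,n.sum(),'cols L/R',Z[n&(u<416)].mean(),Z[n&(u>417)].mean(),'minus block',Z[n].mean()-Z[b].mean())
E
python3 z.py; python3 - <<'E'
from h import *
# same measure on the scene0 bushing on the board: neck top vs. board
K,R,t=cal('scene');v,u=np.mgrid[:480,:640];f=np.load('scene0.npz');p,d=f['p'],f['d']
X=(np.stack([(u-K[0,2])/K[0,0],(v-K[1,2])/K[1,1],np.ones_like(u)],-1)*d[...,None]-t)@R;Z=X[...,2]*1000
n=(u-197)**2/8**2+(v-258)**2/4.**2<.8
H,S,V=[x.astype(int) for x in cv2.split(cv2.cvtColor(p,cv2.COLOR_RGB2HSV))]
bd=(H>12)&(H<30)&(S>40)&(S<130)&(V>190);bd[:235]=0;bd[355:]=0;bd[:,:165]=0;bd[:,245:]=0;bd=cv2.erode(bd.astype(np.uint8),np.ones((3,3)))>0
print(Z[n].mean(),Z[n].std(),np.median(Z[bd]),bd.sum())
m=(S<40)&(V>200);m[:225]=0;m[275:]=0;m[:,:385]=0;m[:,448:]=0;m=cv2.erode(m.astype(np.uint8),np.ones((3,3)))>0
print('block0',np.mean(Z[m]),m.sum())
E
```

```text
block fit [563.87736694 -84.17850186  24.88771765] 41.459751527605334 128
neck top 80.39926393229968 3.2425990799402498 78 cols L/R 74.88886322022722 88.27681624901075 minus block 38.93951240469434
74.51930489894178 1.0538559452131016 8.100349801287443 3520
block0 41.458498185234916 686
```

```bash
sed -i 's/X=np.mean(A,0)/X=np.median(A,0)/; s/^G=.*$/print("block med",np.median(Z[b]))/; s/^print(.neck top.*$/print("neck top",np.median(Z[n]),np.std(Z[n]),"L\/R",np.median(Z[n\&(u<416)]),np.median(Z[n\&(u>417)]),"front\/back",np.median(Z[n\&(v>224)]),np.median(Z[n\&(v<223)]),"diff",np.median(Z[n])-np.median(Z[b]))/' z.py; python3 z.py;python3 o.py
```

```text
block med 37.83297553661306
neck top 74.71406041285945 1.1967245452332596 L/R 74.77218788098368 74.73108792669653 front/back 74.81973848487175 74.9066526262047 diff 36.88108487624639
{'t': 22.75, 'q': [0.1001, 0.3624, -0.4263, 0.778, 0.0003, 0.0977], 'position': [0.4937, 0.1313, 0.06], 'force': [-6.2714, -1.4084, 32.3516], 'moment': [0.1889, 0.8887, -0.0195], 'grip_width': 0.3769, 'gripper_force': 59.9246} y-axis yaw 90.13561079032091 z [ 4.e-03  7.e-04 -1.e+00]
```

play_rows(motion=[[[-1,-0.002,0,0,0,0,0],[-1,-0.002,0,0,0,0,0],[-1,-0.001,0,0,0,0,0],[-1,0,0,0,0,0,0],[-1,0,0,0,0,0,0],[-1,0,0,0,0,0,0],[-1,0,0,0,0,0,0],[-1,0,0,0,0,0,0],[-1,0,0,0,0,0,0],[-1,0,0,0,0,0,0]]])

```text
t: 23.75
position: [0.4935, 0.1312, 0.06]
tool_rot: [-0.001, 1.0, 0.0, 0.003]
force: [0.1, -2.2, 28.9]
grip_width: 0.377
gripper_force: 59.5
```

```bash
python3 o.py
```

```text
{'t': 23.75, 'q': [0.1001, 0.3612, -0.4281, 0.776, 0.0002, 0.098], 'position': [0.4935, 0.1312, 0.06], 'force': [0.0634, -2.1891, 28.9177], 'moment': [0.1384, -0.0217, -0.0798], 'grip_width': 0.3767, 'gripper_force': 59.4508} y-axis yaw 90.12250894282741 z [ 5.4e-03  7.0e-04 -1.0e+00]
```

play_rows(motion=[[[-1,0,0,0.004,0,0,0],[-1,0,0,0.003,0,0,0],[0.35,0,0,0,0,0,0],[0.35,0,0,0,0,0,0],[0.35,0,0,0,0,0,0],[0.35,0,0,0,0,0,0],[0.35,0,0,0,0,0,0],[0.35,0,0,0,0,0,0],[0.35,0,0,0.02,0,0,0],[0.35,0,0,0.04,0,0,0]]])

```text
t: 24.75
position: [0.4908, 0.131, 0.0716]
tool_rot: [-0.001, 1.0, -0.0, -0.0]
force: [-0.0, -0.5, 0.4]
grip_width: 0.674
gripper_force: 0.0
```

play_rows(motion=[[[0.35,0,0,0.05,0,0,0],[0.35,0,0,0.05,0,0,0],[0.35,0,0,0.05,0,0,0],[-1,0,0,0.02,0,0,0],[-1,0,0,0,0,0,0],[-1,0,0,0,0,0,0],[-1,0,0,0,0,0,0],[-1,0,0,0,0,0,0],[-1,0,0,0,0,0,0],[-1,0,0,0,0,0,0]]])

```text
t: 25.75
position: [0.4911, 0.131, 0.1054]
tool_rot: [-0.001, 1.0, -0.0, -0.0]
force: [-0.6, 0.8, 0.0]
grip_width: -0.001
gripper_force: 0.0
```

```bash
python3 o.py;python3 z.py; python3 - <<'E'
from h import *
p,d=snapshot("scene");q,d=snapshot("top")
f=lambda p:cv2.resize(p[165:275,365:475],(400,400),interpolation=2)
cv2.imwrite("pics/c4.png",np.hstack([f(p),cv2.resize(q[195:305,185:295],(400,400))])[:,:,::-1])
E
```

```text
{'t': 25.75, 'q': [0.1003, 0.3161, -0.3548, 0.9001, -0.0, 0.098], 'position': [0.4911, 0.131, 0.1054], 'force': [-0.6356, 0.7642, 0.0177], 'moment': [-0.0014, 0.0461, 0.0122], 'grip_width': -0.0007, 'gripper_force': 0.0} y-axis yaw 90.13354891738777 z [-2.e-04 -0.e+00 -1.e+00]
block med 37.84874005628087
neck top 74.95667392438699 0.6810596934430889 L/R 74.96978113932454 74.84548173264446 front/back 74.9861418021844 74.9498476998703 diff 37.10793386810612
```

View pics/c4.png

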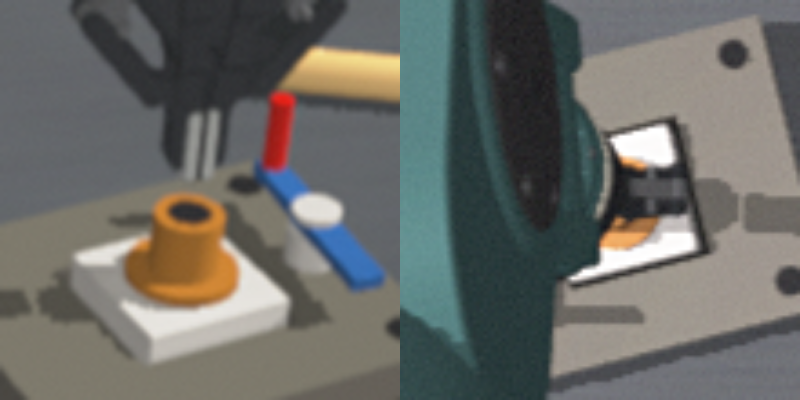

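play_rows(motion=[[[-1,0.0125,0,-0.03,0,0,0],[-1,0,0,-0.03,0,0,0],[-1,0,0,-0.02,0,0,0],[-1,0,0,-0.01,0,0,0],[-1,0,0,-0.005,0,0,0],[-1,0,0,-0.003,0,0,0],[-1,0,0,0,0,0,0],[-1,0,0,0,0,0,0],[-1,0,0,0,0,0,0],[-1,0,0,0,0,0,0]]])

```text
t: 27.05
position: [0.4937, 0.131, 0.086]
tool_rot: [-0.001, 1.0, -0.0, 0.0]
force: [-0.3, -0.3, -0.7]
grip_width: 0.0
gripper_force: 0.0
```

play_rows(motion=[[[-1,0,0,-0.002,0,0,0],[-1,0,0,-0.002,0,0,0],[-1,0,0,0,0,0,0],[-1,0,0,0,0,0,0],[-1,0,0,0,0,0,0],[-1,0,0,0,0,0,0],[-1,0,0,0,0,0,0],[-1,0,0,0,0,0,0],[-1,0,0,0,0,0,0],[-1,0,0,0,0,0,0]]])

```text
t: 28.05
position: [0.4937, 0.131, 0.0851]
tool_rot: [-0.001, 1.0, -0.0, 0.0]
force: [-0.1, 0.4, 0.0]
grip_width: 0.0
gripper_force: 0.0
```

play_rows(motion=[[[-1,0,0,-0.002,0,0,0],[-1,0,0,-0.002,0,0,0],[-1,0,0,0,0,0,0],[-1,0,0,0,0,0,0],[-1,0,0,0,0,0,0],[-1,0,0,0,0,0,0],[-1,0,0,0,0,0,0],[-1,0,0,0,0,0,0],[-1,0,0,0,0,0,0],[-1,0,0,0,0,0,0]]])

```text
t: 29.05
position: [0.4939, 0.1309, 0.0846]
tool_rot: [-0.001, 1.0, -0.0, 0.0]
force: [-0.6, -1.9, 5.1]
grip_width: 0.003
gripper_force: 2.6
```

play_rows(motion=[[[-1,0,0,-0.002,0,0,0],[-1,0,0,-0.001,0,0,0],[-1,0,0,0,0,0,0],[-1,0,0,0,0,0,0],[-1,0,0,0,0,0,0],[-1,0,0,0,0,0,0],[-1,0,0,0,0,0,0],[-1,0,0,0,0,0,0],[-1,0,0,0,0,0,0],[-1,0,0,0,0,0,0]]])

```text
t: 30.05
position: [0.4942, 0.1307, 0.0843]
tool_rot: [-0.001, 1.0, -0.0, 0.001]
force: [-0.9, -3.7, 9.9]
grip_width: -0.001
gripper_force: 5.2
```

play_rows(motion=[[[-1,0,0.001,-0.002,0,0,0],[-1,0,0,-0.002,0,0,0],[-1,0,0,-0.002,0,0,0],[-1,0,0,0,0,0,0],[-1,0,0,0,0,0,0],[-1,0,0,0,0,0,0],[-1,0,0,0,0,0,0],[-1,0,0,0,0,0,0],[-1,0,0,0,0,0,0],[-1,0,0,0,0,0,0]]])

```text
t: 31.05
position: [0.4944, 0.1305, 0.0839]
tool_rot: [-0.001, 1.0, -0.001, 0.001]
force: [-3.7, -8.3, 24.7]
grip_width: -0.003
gripper_force: 12.2
```

play_rows(motion=[[[-1,0,0,-0.002,0,0,0],[-1,0,0,-0.001,0,0,0],[-1,0,0,0,0,0,0],[-1,0,0,0,0,0,0],[-1,0,0,0,0,0,0],[-1,0,0,0,0,0,0],[-1,0,0,0,0,0,0],[-1,0,0,0,0,0,0],[-1,0,0,0,0,0,0],[-1,0,0,0,0,0,0]]])

```text
t: 32.05
position: [0.4945, 0.1305, 0.0838]
tool_rot: [-0.001, 1.0, -0.001, 0.001]
force: [-6.6, -7.9, 33.4]
grip_width: 0.005
gripper_force: 16.8
```

play_rows(motion=[[[-1,0,0,0.02,0,0,0],[-1,0,0,0.08,0,0,0],[-1,0,0,0.1,0,0,0],[-1,0,0,0.1,0,0,0],[0.2,-0.0635,0.0667,0,0,0,0],[0.2,-0.0635,0.0667,0,0,0,0],[0.2,-0.0635,0.0667,0,0,0,0],[0.2,-0.0635,0.0667,0,0,0,0],[0.2,-0.0635,0.0667,0,0,0,0],[0.2,0,0,0,0,0,0]]])

```text
t: 33.05
position: [0.428, 0.1992, 0.1413]
tool_rot: [-0.002, 1.0, 0.0, -0.001]
force: [-0.2, -0.2, 0.4]
grip_width: 0.605
gripper_force: 0.0
```

```bash
python3 o.py; python3 - <<'E'
from h import *
p,d=snapshot("scene");q,_=snapshot("top")
cv2.imwrite("pics/c5.png",np.hstack([cv2.resize(p[145:275,355:485],(400,400),interpolation=2),cv2.resize(q[195:305,185:295],(400,400))])[:,:,::-1])
E
```

```text
{'t': 33.05, 'q': [0.2625, 0.2295, -0.373, 0.9696, 0.0004, 0.2581], 'position': [0.428, 0.1992, 0.1413], 'force': [-0.2013, -0.198, 0.4402], 'moment': [-0.0109, -0.004, 0.0526], 'grip_width': 0.6049, 'gripper_force': 0.0} y-axis yaw 90.25002876912123 z [-1.4e-03  1.0e-04 -1.0e+00]
```

View pics/c5.png

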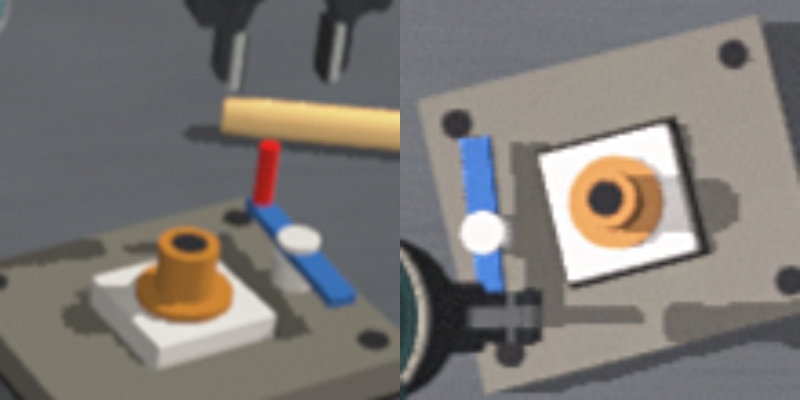

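play_rows(motion=[[[0.2,0.01,-0.01,-0.05,0,0,0],[0.2,0,0,-0.05,0,0,0],[0.2,0,0,-0.05,0,0,0],[0.2,0,0,-0.05,0,0,0],[0.2,0,0,-0.05,0,0,0],[0.2,0,0,-0.05,0,0,0],[0.2,0,0,-0.045,0,0,0],[0.2,0,0,0,0,0,0],[0.2,0,0,0,0,0,0],[0.2,0,0,0,0,0,0]]])

```text
t: 34.15
position: [0.4324, 0.196, 0.0732]
tool_rot: [-0.001, 1.0, 0.0, 0.0]
force: [0.2, -1.1, 0.4]
grip_width: 0.601
gripper_force: 0.0
```

play_rows(motion=[[[-1,0,0,0,0,0,0],[-1,0,0,0,0,0,0],[-1,0,0,0,0,0,0],[-1,0,0,0,0,0,0],[-1,0,0,0,0,0,0],[-1,0,0,0,0,0,0],[-1,0,0,0,0,0,0],[-1,0,0,0,0,0,0],[-1,0,0,0,0,0,0],[-1,0,0,0,0,0,0]]])

```text
t: 35.15
position: [0.4323, 0.196, 0.0732]
tool_rot: [-0.001, 1.0, 0.0, 0.0]
force: [-1.8, 1.0, 5.8]
grip_width: 0.118
gripper_force: 58.4
```

```bash
python3 o.py
```

```text
{'t': 35.15, 'q': [0.2537, 0.2971, -0.4885, 0.7846, 0.0001, 0.2514], 'position': [0.4323, 0.196, 0.0732], 'force': [-1.8423, 1.0412, 5.8223], 'moment': [0.0787, 0.221, 0.0242], 'grip_width': 0.1176, 'gripper_force': 58.4475} y-axis yaw 90.13691406943146 z [ 5.e-04  2.e-04 -1.e+00]
```

```bash
python3 -c "
import numpy as np
v=np.array([-44.4,-9.9]);s=np.radians(-4.44)
rot=lambda a:np.array([[np.cos(a),-np.sin(a)],[np.sin(a),np.cos(a)]])@v
for i in range(22):print(i+1,np.round((rot(s*(i+1))-rot(s*i))/200,4))"
```

```text
1 [-0.0032  0.0173]
2 [-0.0018  0.0175]
3 [-0.0005  0.0176]
4 [0.0009 0.0176]
5 [0.0023 0.0175]
6 [0.0036 0.0172]
7 [0.0049 0.0169]
8 [0.0062 0.0165]
9 [0.0075 0.0159]
10 [0.0087 0.0153]
11 [0.0099 0.0146]
12 [0.011  0.0138]
13 [0.012  0.0129]
14 [0.013  0.0119]
15 [0.0138 0.0109]
16 [0.0147 0.0098]
17 [0.0154 0.0086]
18 [0.016  0.0074]
19 [0.0165 0.0062]
20 [0.0169 0.0049]
21 [0.0173 0.0035]
22 [0.0175 0.0022]
```

play_rows(motion=[[[-1,-0.003,0.017,0,0,0,-0.0986],[-1,-0.002,0.0175,0,0,0,-0.0986],[-1,-0.0005,0.0175,0,0,0,-0.0986],[-1,0.001,0.0175,0,0,0,-0.0986],[-1,0.002,0.0175,0,0,0,-0.0986],[-1,0.0035,0.017,0,0,0,-0.0986],[-1,0.005,0.017,0,0,0,-0.0986],[-1,0.006,0.0165,0,0,0,-0.0986],[-1,0.0075,0.016,0,0,0,-0.0986],[-1,0.0085,0.0155,0,0,0,-0.0986]]])

```text
t: 36.15
position: [0.4394, 0.2297, 0.0733]
tool_rot: [0.378, 0.926, 0.0, 0.002]
force: [9.4, -4.9, -2.4]
grip_width: 0.122
gripper_force: 58.4
```

```bash
python3 o.py
```

```text
{'t': 36.15, 'q': [0.3181, 0.3271, -0.4403, 0.8007, -0.0018, 1.0936], 'position': [0.4394, 0.2297, 0.0733], 'force': [9.3873, -4.881, -2.3561], 'moment': [-0.9173, -1.6727, 0.0903], 'grip_width': 0.1222, 'gripper_force': 58.3627} y-axis yaw 45.563346101786266 z [ 3.1e-03 -8.0e-04 -1.0e+00]
```

play_rows(motion=[[[-1,0.013,0.0125,0,0,0,-0.0986],[-1,0.014,0.012,0,0,0,-0.0986],[-1,0.012,0.013,0,0,0,-0.0986],[-1,0.013,0.012,0,0,0,-0.0986],[-1,0.014,0.011,0,0,0,-0.0986],[-1,0.0145,0.0095,0,0,0,-0.0986],[-1,0.0155,0.0085,0,0,0,-0.0986],[-1,0.016,0.007,0,0,0,-0.0986],[-1,0,0,0,0,0,0],[-1,0,0,0,0,0,0]]])

```text
t: 37.15
position: [0.461, 0.2468, 0.0733]
tool_rot: [0.64, 0.768, 0.001, 0.001]
force: [5.4, -1.9, 3.0]
grip_width: 0.12
gripper_force: 58.9
```

```bash
python3 o.py
```

```text
{'t': 37.15, 'q': [0.336, 0.3676, -0.3736, 0.8279, -0.0007, 1.7253], 'position': [0.461, 0.2468, 0.0733], 'force': [5.3546, -1.8507, 3.022], 'moment': [-0.3965, -1.1071, 0.1418], 'grip_width': 0.1202, 'gripper_force': 58.9303} y-axis yaw 10.397617272038422 z [ 0.0019 -0.     -1.    ]
```

play_rows(motion=[[[-1,0.009,0.0025,0,0,0,-0.05],[-1,0.009,0.0025,0,0,0,-0.05],[-1,0.009,0.002,0,0,0,-0.05],[-1,0,0,0,0,0,0],[-1,0,0,0,0,0,0],[-1,0,0,0,0,0,0],[-1,0,0,0,0,0,0],[-1,0,0,0,0,0,0],[-1,0,0,0,0,0,0],[-1,0,0,0,0,0,0]]])

```text
t: 38.15
position: [0.466, 0.2484, 0.0732]
tool_rot: [0.684, 0.729, 0.001, 0.0]
force: [4.9, -0.0, 5.6]
grip_width: 0.117
gripper_force: 59.2
```

```bash
python3 o.py
```

```text
{'t': 38.15, 'q': [0.3353, 0.3754, -0.3605, 0.8336, 0.0, 1.8424], 'position': [0.466, 0.2484, 0.0732], 'force': [4.8837, -0.0023, 5.6193], 'moment': [0.0975, -0.8081, 0.1581], 'grip_width': 0.1171, 'gripper_force': 59.2098} y-axis yaw 3.650040201537107 z [ 1.2e-03  4.0e-04 -1.0e+00]
```

play_rows(motion=[[[-1,0.005,0.001,0,0,0,-0.03],[-1,0.005,0.001,0,0,0,-0.03],[-1,0.005,0.001,0,0,0,0],[-1,0,0,0,0,0,0],[-1,0,0,0,0,0,0],[-1,0,0,0,0,0,0],[-1,0,0,0,0,0,0],[-1,0,0,0,0,0,0],[-1,0,0,0,0,0,0],[-1,0,0,0,0,0,0]]])

```text
t: 39.15
position: [0.4668, 0.2486, 0.0731]
tool_rot: [0.701, 0.713, -0.001, -0.001]
force: [-8.7, -1.2, 15.9]
grip_width: 0.119
gripper_force: 60.6
```

```bash
python3 o.py
```

```text
{'t': 39.15, 'q': [0.3349, 0.379, -0.355, 0.8393, 0.0006, 1.8886], 'position': [0.4668, 0.2486, 0.0731], 'force': [-8.7341, -1.2392, 15.8668], 'moment': [-0.246, 1.5415, 0.3605], 'grip_width': 0.1185, 'gripper_force': 60.6081} y-axis yaw 0.9806836955568178 z [-2.5e-03 -2.0e-04 -1.0e+00]
```

play_rows(motion=[[[-1,0.001,0,0,0,0,0],[-1,0,0,0,0,0,0],[0,0,0,0,0,0,0],[0,0,0,0,0,0,0],[0,0,0,0,0,0,0],[0,0,0,0,0,0,0],[0,0,0,0,0,0,0],[0,0,0,0.05,0,0,0],[0,0,0,0.1,0,0,0],[0,0,0,0.1,0,0,0]]])

```text
t: 40.15
position: [0.4686, 0.2488, 0.124]
tool_rot: [0.702, 0.712, -0.0, -0.0]
force: [0.4, -0.1, 0.3]
grip_width: 0.506
gripper_force: 0.0
```

play_rows(motion=[[[0,0,0,0.1,0,0,0],[0,-0.1,0.1,0.1,0,0,0],[0,-0.1,0.2,0.1,0,0,0],[0,-0.1,0.2,0,0,0,0],[0,-0.1,0.2,0,0,0,0],[0,-0.1,0.2,0,0,0,0],[0,0,0,0,0,0,0],[0,0,0,0,0,0,0],[0,0,0,0,0,0,0],[0,0,0,0,0,0,0]]])

```text
t: 41.15
position: [0.3694, 0.4279, 0.1831]
tool_rot: [0.703, 0.712, 0.0, 0.0]
force: [-0.5, -0.5, -0.1]
grip_width: 0.498
gripper_force: 0.0
```

```bash
python3 o.py; python3 - <<'E'
from h import *
p,d=snapshot("scene");q,_=snapshot("top")
cv2.imwrite("pics/c6.png",np.hstack([cv2.resize(p[145:275,355:485],(400,400),interpolation=2),cv2.resize(q[195:305,185:295],(400,400))])[:,:,::-1])
H,S,V=[x.astype(int) for x in cv2.split(cv2.cvtColor(q,cv2.COLOR_RGB2HSV))]
m=(H>100)&(H<125)&(S>150)&(V>80);m[:200]=0;m[310:]=0;m[:,:185]=0;m[:,300:]=0
P=np.argwhere(m)[:,::-1];W=ray('top',P,.056)[:,:2]*1000
w,vv=np.linalg.eigh(np.cov(W.T));print('bar',W.mean(0),'dir',np.degrees(np.arctan2(*vv[::-1,1]))%180,'want 103.5')
E
```

```text
{'t': 41.15, 'q': [0.7146, 0.3536, -0.0684, 1.1487, -0.0001, 2.2726], 'position': [0.3694, 0.4279, 0.1831], 'force': [-0.5391, -0.4575, -0.0634], 'moment': [0.0097, 0.0231, -0.0335], 'grip_width': 0.4982, 'gripper_force': 0.0} y-axis yaw 0.7350442202976193 z [ 1.e-04 -0.e+00 -1.e+00]
bar [478.83799213 195.14500319] dir 103.26934086130534 want 103.5
```

View pics/c6.png

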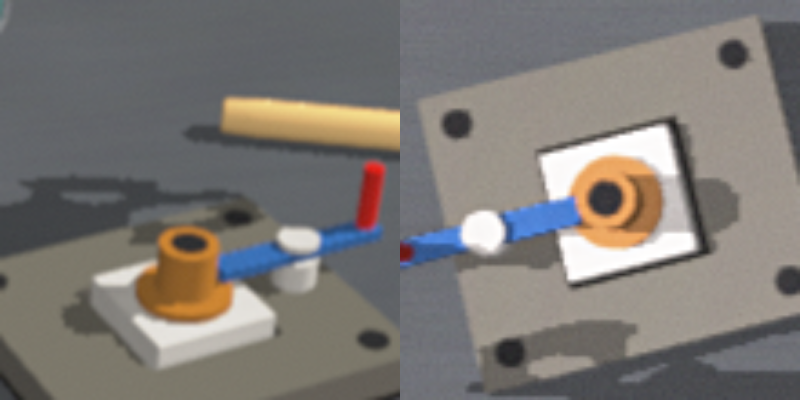

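The clamp is shut: the bar points at 103.3° against 103.5° expected, and its nose at (575,212) in the crop is over the seated shoulder. The gripper is clear of everything.

```bash
python3 -c "
from workcell import *
print(finish_job())"
```

```text
the job is handed in; nothing more can be done
None
```

The bronze bushing is pressed home: it stopped dead at a reading of about 33 N, and every reading stayed under 40 N. The blue clamp is swung to its stop with its nose over the shoulder, the gripper is clear, and the job was handed in at about 41 s.

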